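# Free the sample tube jammed in a rinsed bottle's neck

### The job

Two rinsed clear bottles stand neck-down in the white drying rack, and in one of them an empty sample tube with a yellow cap has jammed across the inside of the neck. Lift that bottle out, hold its neck low over the steel tray and rock it well over from side to side until the tube works loose and drops out into the tray. Then stand the bottle back neck-down in its place in the rack and let go, leaving the other bottle and the things on the table where they are.

Things in the scene. Friction and masses are not known exactly. Their poses are not given: they have to be found in the camera images.
- bottle: The bottle with the tube jammed in it: flat, clear plastic, 109 mm wide, 40 mm thick, 160 mm long, about 100 g; it stands neck-down and leans 28 degrees in a bay of the rack. Origin: centre of its mouth (the lower end). Own z runs up its axis from the mouth to its flat base, x across its thickness, y across its width; x points to the rack's open front at the start.
- bottle_base (a point): Centre of that bottle's flat base, its upper end as it stands: own z = 160 mm. Neck: outside diameter 36, bore 31, 22 mm long (z = 0 to 22); then two shoulders rising at 40 degrees to the full width at z = 53 mm; from there to z = 160 mm a plain box with flat faces, gripped across its 40 mm thickness. Clear inside: 104 by 35 mm.
- tube: The jammed tube: pale, rigid, empty, blue band, yellow ribbed cap; 64 mm long, 15 mm diameter, cap 19 mm diameter, 15 g. Origin: its middle; own y runs along it to the cap. It lies across the inside of the bottle, an end on each shoulder, about 45 mm up the bottle's axis from the mouth.
- tube_mid (a point): The tube's middle. Friction holds the tube while the bottle hangs straight, and mostly when it is just tipped to one side. Hang the bottle neck-down and tip it about 40 degrees about its thickness axis (in the plane of its wide faces) to one side, then as far to the other, 1 to 2 s a swing: it slips out after 1 to 4 swings and falls. 25 degrees is often too little.
- spare_bottle: The other bottle, the same but empty, in the other bay; axes and sizes as for the first. To be left alone.
- rack: White plastic drying rack, fixed, footprint 165 by 300 mm. Origin: centre of its underside. Own x points to its open front, y along its length; at yaw 0 the front looks away from the robot. Two bays, centres at y = -70 and +70 mm, each with a sloping ledge on which the mouth stands and a sloping back on which the wide face leans, so that the bottle's base end leans 28 degrees towards the rack's -x.
- bay0_seat (a point): Point on the ledge of the bay at rack y = -70 mm where the centre of the mouth stands (rack frame 30, -70, 36 mm). The back is 5 mm thick and ends 87 mm up the slope from the ledge: the upper 73 mm of a bottle is free on both faces.
- bay1_seat (a point): The same for the bay at rack y = +70 mm (rack frame 30, 70, 36 mm). Beside each bay stand ribs 9 mm thick, 80 mm high up the slope, standing 40 mm out of the back; they leave 11 mm on either side of a bottle. A lip 8 mm high runs along the ledge's front edge, 29 mm before the neck's axis.
- bay0_top (a point): Where the centre of the base of a bottle standing in bay 0 is: 160 mm up the slope from bay0_seat.
- bay1_top (a point): Where the centre of the base of a bottle standing in bay 1 is: 160 mm up the slope from bay1_seat.
- tray: Stainless steel tray, fixed: 190 mm (own x) by 270 mm (own y), walls 4 mm thick, 46 mm high over its rolled rim, open on top. Origin: centre of its underside; the floor is 4 mm higher.
- spray: Clear spray bottle with a white trigger head, 72 mm diameter, 220 mm tall, on the far side of the table. Origin: centre of its underside. To be left alone.
- dropper_a: Small white dropper bottle with a yellow cap, 25 mm diameter, 70 mm tall, on the robot's side of the table. Origin: centre of its underside. To be left alone.
- dropper_b: Small white dropper bottle with a white cap, 25 mm diameter, 70 mm tall, between tray and rack on the far side. Origin: centre of its underside. To be left alone.
- marker: Black marker with a green cap, 125 mm long, 17 mm diameter, lying on the table on the robot's side. Origin: under its middle. To be left alone.
- yellow_cap: Loose yellow screw cap, 25 mm diameter, 12 mm high, on the robot's side. Origin: centre of its underside. To be left alone.
Not all that is in view belongs to the job. What is shaped like the bottle but brown is not meant.

How it is judged (in metres and radians):
On the way, in this order (a step that is already met when the one before it is completed fails the run):
1. The bottle, with the tube still inside, is held with its mouth low over the tray (x of bottle in the frame of tray between -0.085 and 0.085 m and y of bottle in the frame of tray between -0.125 and 0.125 m and z of bottle in the frame of tray between 0.03 and 0.16 m and distance between tube and bottle below 0.1 m and z of tube in the frame of bottle above 0.02 m), for 0.1 s.
2. The tube has dropped out of the bottle and lies in the tray (x of tube in the frame of tray between -0.092 and 0.092 m and y of tube in the frame of tray between -0.132 and 0.132 m and z of tube in the frame of tray below 0.04 m), for 0.2 s.
At the end, for the whole second after the job is handed in: The tube lies still in the tray (its middle below 40 mm over the tray's underside and within the walls); the bottle stands neck-down and still in a bay, its mouth within 20 mm of the bay's seat point and its base within 25 mm of the bay's top point (all of step 2 and linear speed of tube below 0.03 m/s and ((distance between bottle and bay0_seat below 0.02 m and distance between bottle_base and bay0_top below 0.025 m) or (distance between bottle and bay1_seat below 0.02 m and distance between bottle_base and bay1_top below 0.025 m)) and linear speed of bottle below 0.02 m/s); the robot touches nothing.
It fails at once if the tube let fall from high up (outside the bottle and more than 0.2 m above the table) (not (z of tube in the frame of bottle above -0.02 m) and height (world z) of tube above 0.2 m).
It fails at once if the bottle dropped: let go with its mouth more than 80 mm above the table (height (world z) of bottle above 0.08 m and contact force between the fingers and bottle below 0.05 N).
It fails at once if the other bottle moved out of its place (25 mm) (distance of spare_bottle from where it was at the start of the episode above 0.025 m).
It fails at once if a bystander on the table moved by more than 30 mm (distance of any of spray, dropper_a, dropper_b, marker, yellow_cap from where it was at the start of the episode above 0.03 m).
It also fails if it takes over 54 s, if anything falls off the work surface, if the arm or the gripper's body presses on something with over 40 N, if the wrist force passes 120 N, or if a joint passes its speed limit or range.

### The arm

A 6-joint arm with a two-finger parallel gripper is mounted at the origin on the work surface. World frame = base frame: x ahead of the robot, y to its left, z up, the work surface at z = 0. Lengths are in mm, angles in rad, forces in N, time in s.
With the tool pointing down it reaches from about 375 to 975 mm from the base axis. Payload 3.8 kg.
Tool frame: the origin (TCP) lies midway between the tips of the shut fingers; the grasp point (between the pads) lies 19 mm behind it; y points along the fingers, z is the direction in which the jaws open and shut, and the axes are right-handed (so a half turn about y gives the same grasp; the last joint's range is limited). The gripper opens to 85 mm and grips with 20 to 120 N. Pads are 22 mm wide; open, the fingers measure 114 mm over their backs; the gripper's body (76 mm by 85 mm) begins 54 mm behind the grasp point. The pads swing forward as they close: fully open they stand 13 mm farther back than shut.
Start: joints at [-1.272, 0.264, 1.604, -0, 1.274, -0.037], TCP at [222.423, -637.296, 231.28] pointing down, gripper open.
Joint ranges: [-2.63, 2.63], [-0.94, 2.18], [0.31, 2.57], [-1.31, 4.45], [0, 2.66], [-2.55, 2.55]. Speed limits (rad/s): [2.57, 2.57, 3.14, 3.14, 3.14, 3.14].

### API

Orientations are given as a rotation vector (axis times angle).
In Python, from rig import move_to, line_to, set_joints, release, gripper_close, pause, solve_ik, camera, camera_info, MotionError, hand_in, get_time, get_joint_pos, get_qd, get_effort, get_tool_pos, get_tcp_rot, get_wrist_force, get_ft_torque, get_opening gives the robot as it stands. Calls block until the motion is done:
- move_to(position, orientation): joint-space move of the TCP to a pose.
- line_to(position, feed=150, attitude=None, max_force=None): straight line of the TCP; attitude=None keeps the orientation; feed is the mean speed in mm/s. With max_force (N) it stops when the force on the tool has changed by that much, and returns True; else False.
- set_joints(angles): joint-space move.
- release() and gripper_close(newtons=None): open the fingers fully, or close them until they stop; newtons is the grip in N (None keeps the last).
- pause(seconds).
- solve_ik(position, orientation): joint angles nearest the present ones, or None.
- camera(name): name is "scene" or "top"; returns (picture, depth): 400x640x3 uint8, red, green, blue; 400x640 float32, mm along the optical axis (not along the pixel's ray), 0 where there is no reading.
- camera_info(name): a dict with "vfov" (degrees; the focal length in pixels is half the picture's height over the tangent of half this angle, whatever the lens; pixels are square), "cx", "cy" (the principal point, pixels), "distortion" ([k1, k2, p1, p2, k3] as OpenCV has them; the pictures are not rectified), "extrinsics" (4x4, takes a point from camera to world coordinates). Camera axes: x right, y up, looking along -z (the intrinsics and any distortion apply to the point x, -y, -z); pixel columns grow to the right and rows downward; lengths in mm; the calibration is good to about 2 mm. A picture is of the moment at which its call begins. camera_info takes no time and is no camera call.
A pose or a line that the arm cannot do raises MotionError and nothing moves.
- hand_in(): hands the job in, once; it reports no verdict.
Readings, each from a call of its own:
- get_time(): time.
- get_joint_pos(): joint angles.
- get_qd(): joint speeds.
- get_effort(): joint torques, N m.
- get_tool_pos(): TCP position.
- get_tcp_rot(): TCP orientation.
- get_wrist_force(): force on the tool from outside, world axes, zero at the start.
- get_ft_torque(): the same for the moment, N m.
- get_opening(): finger opening in mm.
Only numpy, scipy, OpenCV 4.12 (cv2) and the standard library are available. Lean on these libraries where they do the work, as an engineer would, in place of code of your own. Each camera call takes 0.05 s, during which the arm holds its last target.

## Working session

There is one attempt and no reset: what is moved stays moved. The work goes in short steps, each a Python script; the robot and the scene stay as the last script left them, time stands still between calls to the robot, and variables do not carry over. Pictures are saved under pics/ and viewed, and the job is handed in when it is done.

```bash
mkdir -p pics; ls
python3 - <<'E'
from rig import *
import cv2
for n in("scene","top"):
    im,d=camera(n); cv2.imwrite(f"pics/{n}0.png",im[:,:,::-1]); 
    import numpy as np; np.savez(f"{n}0.npz",im=im,d=d)
    i=camera_info(n); print(n,i, (d>0).mean())
print(get_time(),get_tcp_rot())
E
```

```text
pics
scene {'vfov': 42.093387941647784, 'cx': 321.4207809465888, 'cy': 204.08049025538213, 'distortion': array([-0.00608377,  0.        ,  0.        ,  0.        ,  0.        ]), 'extrinsics': array([[-8.53696836e-01, -3.75066419e-01,  3.61285059e-01,
         1.02929881e+03],
       [ 5.20460501e-01, -5.90552880e-01,  6.16739948e-01,
         7.65589178e+02],
       [-1.79605111e-02,  7.14543545e-01,  6.99360381e-01,
         1.03709013e+03],
       [ 0.00000000e+00,  0.00000000e+00,  0.00000000e+00,
         1.00000000e+00]])} 0.99582421875
top {'vfov': 47.597903045696995, 'cx': 322.1697167960926, 'cy': 200.1801172858863, 'distortion': array([-0.10914112,  0.        ,  0.        ,  0.        ,  0.        ]), 'extrinsics': array([[ 2.75579096e-02,  9.82850534e-01, -1.82333182e-01,
         3.34995763e+02],
       [-9.99564257e-01,  2.90239538e-02,  5.37645979e-03,
        -3.28654625e+01],
       [ 1.05762862e-02,  1.82105568e-01,  9.83222103e-01,
         1.37265123e+03],
       [ 0.00000000e+00,  0.00000000e+00,  0.00000000e+00,
         1.00000000e+00]])} 0.9958984375
0.1 [-0.3460613   2.04155403 -2.03729756]
```

View pics/scene0.png

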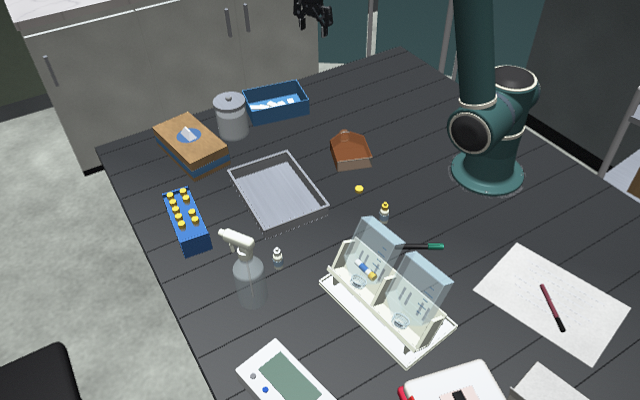

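View pics/top0.png

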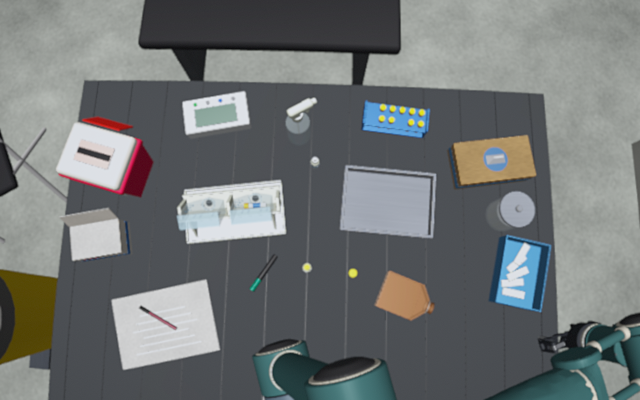

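```bash
cat > H.py <<'E'
import numpy as np, cv2
from rig import *
def K(i):
    f=200/np.tan(np.radians(i['vfov']/2)); return np.array([[f,0,i['cx']],[0,f,i['cy']],[0,0,1.]])
def rays(n,px):
    i=camera_info(n); p=cv2.undistortPoints(np.array(px,float).reshape(-1,1,2),K(i),i['distortion']).reshape(-1,2)
    d=np.c_[p[:,0],-p[:,1],-np.ones(len(p))]; E=i['extrinsics']
    return E[:3,3], d@E[:3,:3].T
def onplane(n,px,z):
    o,d=rays(n,px); return o+d*((z-o[2])/d[:,2])[:,None]
def withdepth(n,px,dep):
    o,d=rays(n,px); return o+d*np.asarray(dep)[:,None]
def proj(n,P):
    i=camera_info(n); E=i['extrinsics']; c=(np.array(P,float).reshape(-1,3)-E[:3,3])@E[:3,:3]
    return cv2.projectPoints(c*[1,-1,-1],np.zeros(3),np.zeros(3),K(i),i['distortion'])[0].reshape(-1,2)
def cloud(n,d):
    v,u=np.mgrid[0:400,0:640]; return withdepth(n,np.c_[u.ravel(),v.ravel()],d.ravel()).reshape(400,640,3)
E
python3 - <<'E'
import numpy as np,cv2
s=np.load("scene0.npz")['im'][:,:,::-1];t=np.load("top0.npz")['im'][:,:,::-1]
cv2.imwrite("pics/s1.png",cv2.resize(s[200:375,300:475],None,fx=3.4,fy=3.4,interpolation=cv2.INTER_CUBIC))
cv2.imwrite("pics/t1.png",cv2.resize(t[150:260,165:325],None,fx=5,fy=5,interpolation=cv2.INTER_CUBIC))
from H import *
for n in("scene","top"):
    z=np.load(f"{n}0.npz");C=cloud(n,z['d']);im=z['im'].astype(int)
    print(n, "table z", C[330,250] if n=="top" else C[200,400])
    # white plate points: rack
    w=(im.min(2)>150)&(C[...,0]>400)&(C[...,0]<900)&(abs(C[...,1]-200)<220)
    m=w&(C[...,2]>0)
    h,e=np.histogram(C[m][:,2],bins=np.arange(-10,200,6)); print(list(zip(e.astype(int),h)))
E
```

```text
scene table z [296.32543378 -40.73025464   2.27362458]
[(np.int64(-10), np.int64(0)), (np.int64(-4), np.int64(33)), (np.int64(2), np.int64(821)), (np.int64(8), np.int64(1039)), (np.int64(14), np.int64(383)), (np.int64(20), np.int64(112)), (np.int64(26), np.int64(211)), (np.int64(32), np.int64(303)), (np.int64(38), np.int64(343)), (np.int64(44), np.int64(732)), (np.int64(50), np.int64(1449)), (np.int64(56), np.int64(339)), (np.int64(62), np.int64(107)), (np.int64(68), np.int64(161)), (np.int64(74), np.int64(202)), (np.int64(80), np.int64(231)), (np.int64(86), np.int64(276)), (np.int64(92), np.int64(323)), (np.int64(98), np.int64(301)), (np.int64(104), np.int64(250)), (np.int64(110), np.int64(271)), (np.int64(116), np.int64(269)), (np.int64(122), np.int64(273)), (np.int64(128), np.int64(319)), (np.int64(134), np.int64(307)), (np.int64(140), np.int64(277)), (np.int64(146), np.int64(56)), (np.int64(152), np.int64(0)), (np.int64(158), np.int64(0)), (np.int64(164), np.int64(93)), (np.int64(170), np.int64(243)), (np.int64(176), np.int64(288)), (np.int64(182), np.int64(242)), (np.int64(188),
[... 414 characters left out ...]
(56), np.int64(134)), (np.int64(62), np.int64(40)), (np.int64(68), np.int64(44)), (np.int64(74), np.int64(50)), (np.int64(80), np.int64(51)), (np.int64(86), np.int64(63)), (np.int64(92), np.int64(81)), (np.int64(98), np.int64(98)), (np.int64(104), np.int64(87)), (np.int64(110), np.int64(88)), (np.int64(116), np.int64(60)), (np.int64(122), np.int64(51)), (np.int64(128), np.int64(66)), (np.int64(134), np.int64(59)), (np.int64(140), np.int64(49)), (np.int64(146), np.int64(51)), (np.int64(152), np.int64(48)), (np.int64(158), np.int64(60)), (np.int64(164), np.int64(220)), (np.int64(170), np.int64(415)), (np.int64(176), np.int64(426)), (np.int64(182), np.int64(262)), (np.int64(188), np.int64(20))]
```

View pics/s1.png

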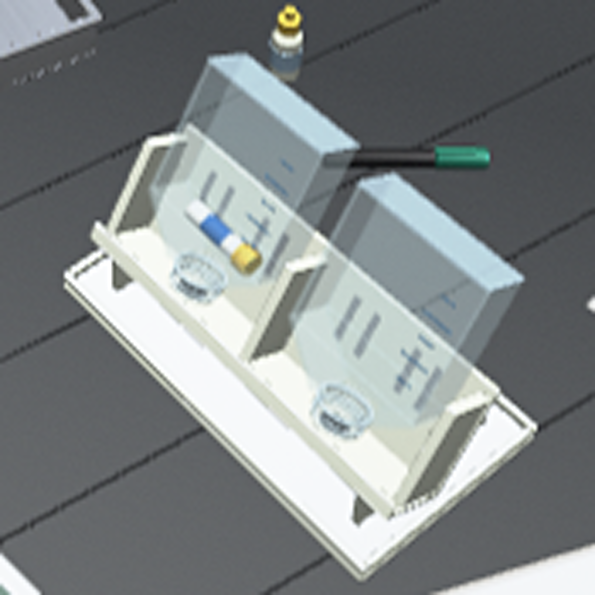

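View pics/t1.png

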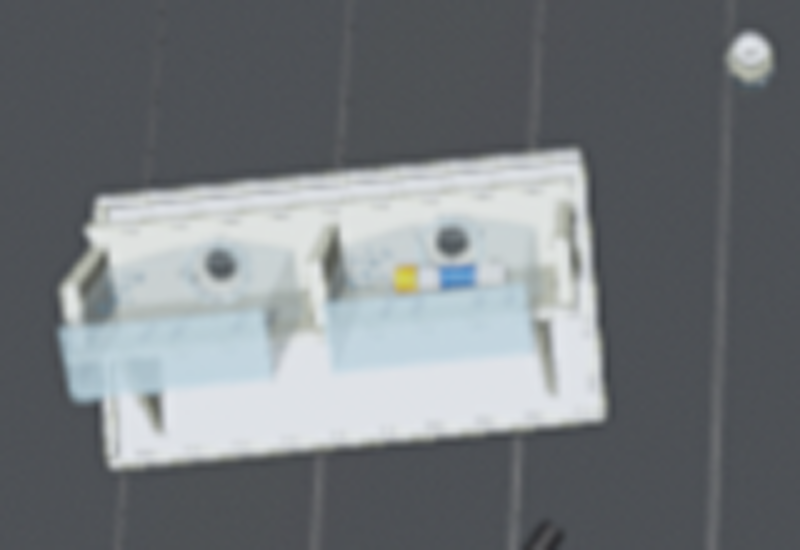

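Run:
```python
from H import *
np.set_printoptions(precision=1,suppress=True)
c=np.array([(97,197),(582,150),(605,420),(110,467)])/5+[165,150]-0.4
for z in (8,):
    P=onplane("top",c,z);print(P, [np.linalg.norm(P[i]-P[i-1]) for i in range(4)])
s=np.array([(65,278),(362,572),(537,430)])/3.4+[300,200]-0.35
P2=onplane("scene",s,8);print(P2, np.linalg.norm(P2[0]-P2[1]),np.linalg.norm(P2[2]-P2[1]))
ctr=P[:,:2].mean(0); v=(P[0]-P[1])+(P[3]-P[2]); print("ctr",ctr,"yaw",np.degrees(np.arctan2(-v[0],v[1])))
np.set_printoptions(precision=1,suppress=True)
for n in("scene","top"):
    z=np.load(f"{n}0.npz");C=cloud(n,z['d']);im=z['im'].astype(int)
    m=(C[...,2]>162)&(C[...,2]<200)&(C[...,0]>380)&(C[...,0]<700)&(C[...,1]>0)&(C[...,1]<420)
    k,l,st,ce=cv2.connectedComponentsWithStats(m.astype(np.uint8))
    for i in range(1,k):
        if st[i,4]>60:
            Q=C[l==i]; print(n,st[i],Q.mean(0),np.median(Q,0),cv2.minAreaRect(Q[:,:2].astype(np.float32)))
    # tube colours
    hsv=cv2.cvtColor(z['im'],cv2.COLOR_RGB2HSV)
    for nm,lo,hi in(("yellow",(18,90,90),(35,255,255)),("blue",(100,130,90),(120,255,255))):
        mm=cv2.inRange(hsv,lo,hi)
        k,l,st,ce=cv2.connectedComponentsWithStats(mm)
        for i in range(1,k):
            if st[i,4]>6:
                q=onplane(n,[ce[i]],70)[0]
                if 300<q[0]<700 and -100<q[1]<400: print(n,nm,st[i,4],ce[i],q, C[l==i].mean(0))
# tray
    g=C[...,2]
```

```text
[[610.6 388.4   8. ]
 [648.9  88.5   8. ]
 [482.2  67.3   8. ]
 [444.  366.8   8. ]] [np.float64(168.0364340499188), np.float64(302.30790870192214), np.float64(168.0724064418946), np.float64(301.9614645143401)]
[[644.7  86.6   8. ]
 [605.3 382.2   8. ]
 [442.8 362.5   8. ]] 298.19224199840926 163.70632449911184
ctr [546.4 227.7] yaw 7.268932726605871
scene [357 216  49  40 897] [524.3 158.2 175.2] [528.4 159.7 175.3] ((518.9522094726562, 152.9198455810547), (53.784236907958984, 111.34961700439453), 8.323328971862793)
scene [ 400  252   55   44 1084] [506.2 296.6 175.4] [510.1 297.9 175.2] ((500.8994445800781, 291.5305480957031), (53.424556732177734, 111.4473876953125), 7.741820335388184)
scene yellow 66 [358.7 188.7] [412.1 -83.9  70. ] [ 373.1 -137.6    9. ]
scene yellow 48 [384.7 205.4] [390.9   6.9  70. ] [377.9  -8.6  50.4]
scene yellow 39 [371.7 275.2] [554.  177.9  70. ] [569.1 196.5 100.7]
scene blue 34 [362.7 266.8] [557.6 146.2  70. ] [573.4 166.9 102.3]
top [229 203  43  22 721] [513.2 151.9 176. ] [512.8 151.8 176. ] ((515.599853515625, 152.87283325195312), (49.86034393310547, 110.47404479980469), 7.407293796539307)
top [177 209  43  21 683] [495.8 290.1 176. ] [495.3 290.1 176. ] ((497.6153259277344, 292.5577087402344), (48.52751159667969, 111.1727523803711), 6.149170875549316)
top yellow 18 [245.6 205.2] [555. 183.  70.] [540.5 168.7 156.3]
top yellow 26 [306.5 267. ] [381.7  -0.7  70. ] [382.   -0.5  61.7]
top blue 10 [255.6 204.9] [556.8 153.8  70. ] [541.3 140.7 161.4]
```

```bash
cat >> H.py <<'E'
from scipy.spatial.transform import Rotation as R
YAW=np.radians(7.4); RC=np.array([545,226,0.])
Rr=R.from_euler('z',YAW).as_matrix()
Rb=Rr@R.from_euler('y',-28,degrees=True).as_matrix()   # bottle axes in rack
seat=RC+Rr@[30,-70,36.]
def tool(Rbot,s): # bottle rot -> tool rot; tool y=-bottle z, tool z = s*bottle x
    y=-Rbot[:,2]; z=s*Rbot[:,0]; return R.from_matrix(np.c_[np.cross(y,z),y,z])
E
python3 - <<'E'
from H import *
np.set_printoptions(precision=1,suppress=True)
print(seat, seat+Rb[:,2]*160)
z=np.load("top0.npz");C=cloud("top",z['d'])
zs=np.load("scene0.npz");C2=cloud("scene",zs['d'])
for nm,CC in(("top",C),("scene",C2)):
  for off in(0,140):
    L=(CC.reshape(-1,3)-seat-Rr@[0,off,0])@Rb
    for a,b in((150,156),(156,160),(158,162),(160,165)):
        pass
    m=(abs(L[:,0])<27)&(abs(L[:,1])<70)&(L[:,2]>145)&(L[:,2]<175)
    Q=L[m]; print(nm,off,m.sum(), "z pct",np.percentile(Q[:,2],[5,25,50,75,95]))
    f=Q[abs(Q[:,0])<12]; zb=np.median(f[:,2]); B=Q[abs(Q[:,2]-zb)<3]
    print("  base z",zb,"x range",np.percentile(B[:,0],[2,50,98]),"y",np.percentile(B[:,1],[2,50,98]))
    f=L[(abs(L[:,1])<40)&(L[:,2]>100)&(L[:,2]<150)&(L[:,0]>0)&(L[:,0]<40)]; print("  front x",np.median(f[:,0]),len(f))
c=[(344,167),(436,172),(434,238),(341,232)]
P=onplane("top",c,46);print(P,P.mean(0),[np.linalg.norm(P[i]-P[i-1]) for i in range(4)])
t=z['im'][:,:,::-1]
cv2.imwrite("pics/t2.png",cv2.resize(t[90:300,280:460],None,fx=2.8,fy=2.8,interpolation=cv2.INTER_CUBIC))
E
```

```text
[583.8 160.4  36. ] [509.3 150.8 177.3]
top 0 659 z pct [152.6 157.2 159.1 160.9 163.1]
  base z 159.31443711682562 x range [-20.    0.1  19.6] y [-51.7   0.3  54.2]
  front x 19.328497200867325 155
top 140 621 z pct [151.2 157.1 159.  160.6 162.8]
  base z 159.15394153674424 x range [-18.8   0.5  19.1] y [-51.1   2.2  54.2]
  front x 18.98941056824789 153
scene 0 641 z pct [146.5 153.2 157.9 159.  160. ]
  base z 158.73433342534113 x range [-17.7   5.3  23.9] y [-52.9   4.1  54.6]
  front x 22.008716384786467 614
scene 140 783 z pct [146.2 153.2 158.2 159.1 160.1]
  base z 158.8423503058571 x range [-18.    5.   23.8] y [-50.9   4.8  54.8]
  front x 21.685964391493194 758
[[ 684.8 -103.2   46. ]
 [ 678.4 -383.8   46. ]
 [ 477.  -374.1   46. ]
 [ 487.5  -98.1   46. ]] [ 581.9 -239.8   46. ] [np.float64(197.38758173083335), np.float64(280.61217551631154), np.float64(201.60036640912824), np.float64(276.22825932477457)]
```

View pics/t2.png

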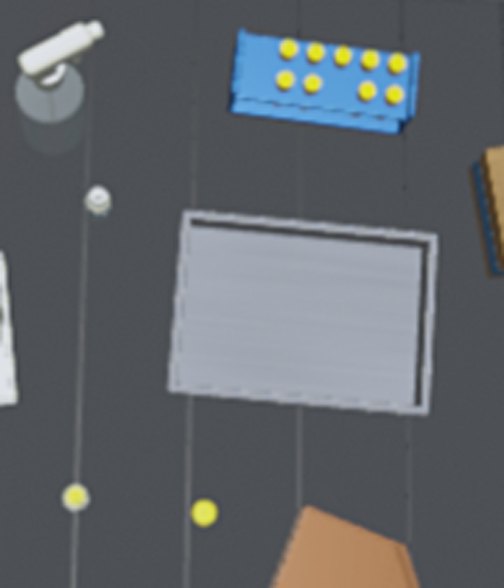

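```bash
cat >> H.py <<'E'
seat=seat+Rb@[0.5,0.5,0]
G=107.
TC=np.array([582,-240,0.])
def rackpose(up,s,fwd=0): return seat+Rb@[fwd,0,G+up], tool(Rb,s).as_rotvec()
def traypose(tilt,mz,s,dy=0):
    Rt=R.from_euler('z',-1.75,degrees=True).as_matrix()@R.from_euler('x',tilt,degrees=True).as_matrix()
    return TC+[0,dy,mz]+Rt@[0,0,G], tool(Rt,s).as_rotvec()
E
python3 - <<'E'
from H import *
np.set_printoptions(precision=2,suppress=True)
for s in(1,-1):
    for n,p in(("r150",rackpose(150,s)),("r0",rackpose(0,s)),("t0",traypose(0,140,s)),("t-45",traypose(-45,120,s)),("t45",traypose(45,120,s)),("t-50",traypose(-50,120,s)),("t50",traypose(50,120,s))):
        print(s,n,p[0].round(),solve_ik(*p))
print(get_joint_pos(),get_time())
E
```

```text
1 r150 [464. 145. 263.] [ 0.31 -0.45  2.27 -0.12  0.84  0.24]
1 r0 [534. 155. 131.] [ 0.28 -0.14  2.31 -0.15  0.49  0.27]
1 t0 [ 582. -240.  247.] [-0.43  0.17  1.69 -0.    1.28 -0.4 ]
1 t-45 [ 584. -164.  196.] [ 0.09  0.24  1.9  -0.83  1.26  0.5 ]
1 t45 [ 580. -316.  196.] [-0.81  0.59  1.4   0.54  1.73 -0.85]
1 t-50 [ 585. -158.  189.] [ 0.14  0.28  1.91 -0.9   1.3   0.59]
1 t50 [ 579. -322.  189.] [-0.83  0.65  1.37  0.58  1.79 -0.87]
-1 r150 [464. 145. 263.] None
-1 r0 [534. 155. 131.] None
-1 t0 [ 582. -240.  247.] None
-1 t-45 [ 584. -164.  196.] None
-1 t45 [ 580. -316.  196.] [-0.81  0.59  1.4   0.54  1.73  2.29]
-1 t-50 [ 585. -158.  189.] None
-1 t50 [ 579. -322.  189.] [-0.83  0.65  1.37  0.58  1.79  2.27]
[-1.27  0.26  1.61 -0.    1.27 -0.04] 0.1
```

Run:
```python
from H import *
np.set_printoptions(precision=1,suppress=True)
release()
move_to(*rackpose(150,1))
print(get_time(),get_tool_pos(),get_opening(),get_wrist_force())
p,r=rackpose(0,1)
print(line_to(p,feed=100,attitude=r,max_force=12),get_tool_pos(),p,get_wrist_force(),get_time())
for n in("scene","top"):
    im,d=camera(n); x0,y0=(300,170) if n=="scene" else (160,120)
    cv2.imwrite(f"pics/{n}2.png",cv2.resize(im[y0:y0+180,x0:x0+200,::-1],None,fx=3,fy=3,interpolation=cv2.INTER_CUBIC))
```

```text
3.1917 [464.9 145.  263.3] 85.11951059629824 [0.4 0.5 0.7]
False [534.7 154.7 131.5] [534.3 154.5 130.7] [ 0.3 -0.8  0.3] 4.8417
```

View pics/scene2.png

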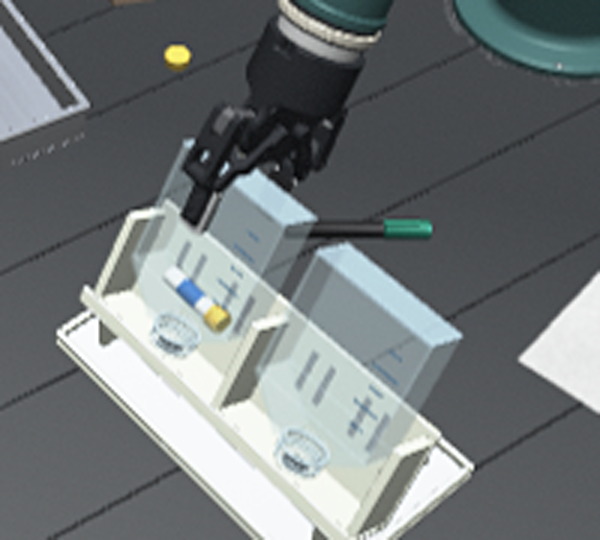

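View pics/top2.png

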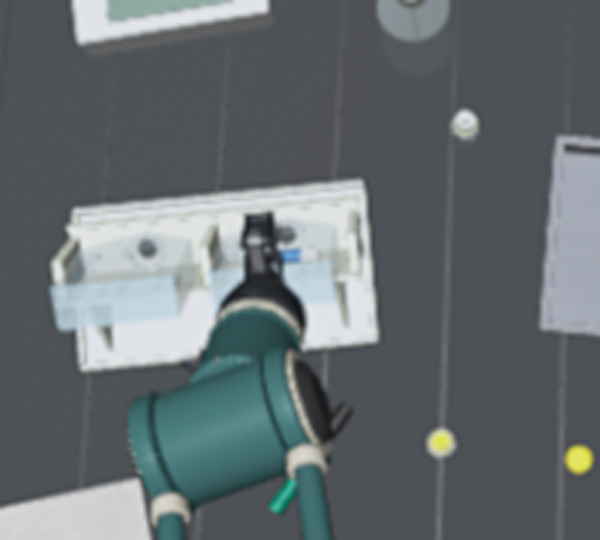

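Run:
```python
from H import *
np.set_printoptions(precision=1,suppress=True)
gripper_close(25); print(get_opening(),get_wrist_force(),get_time(),get_tool_pos())
p,r=rackpose(12,1); line_to(p,feed=40,attitude=r); print(get_opening(),get_wrist_force())
gripper_close(60); print(get_opening(),get_wrist_force())
p,r=rackpose(115,1); line_to(p,feed=100,attitude=r); print(get_opening(),get_wrist_force(),get_time(),get_tool_pos())
for n in("scene","top"):
    im,d=camera(n); x0,y0=(300,130) if n=="scene" else (160,120)
    cv2.imwrite(f"pics/{n}3.png",cv2.resize(im[y0:y0+180,x0:x0+200,::-1],None,fx=3,fy=3,interpolation=cv2.INTER_CUBIC))
```

```text
39.53058714951294 [0.1 0.5 1.4] 5.425 [534.6 154.6 131.1]
39.567783591440794 [ 0.8 -0.5  0.9]
39.385443758158395 [1.3 1.1 0.2]
39.44792178632764 [-0.7 -0.6 -2. ] 7.275 [480.3 147.4 231.2]
```

View pics/scene3.png

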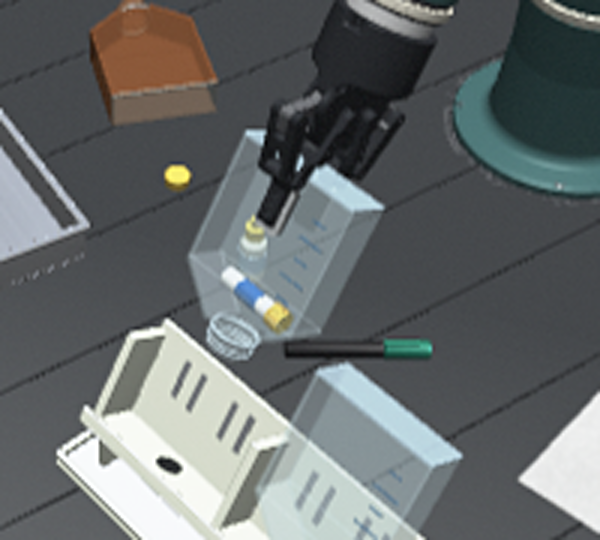

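```bash
cat >> H.py <<'E'
def snap(tag,s=(170,40),t=(300,120)):
    for n in("scene","top"):
        im,d=camera(n); x0,y0=s if n=="scene" else t
        cv2.imwrite(f"pics/{n}{tag}.png",cv2.resize(im[y0:y0+190,x0:x0+200,::-1],None,fx=3,fy=3,interpolation=cv2.INTER_CUBIC))
E
python3 - <<'E'
from H import *
np.set_printoptions(precision=1,suppress=True)
p,r=traypose(0,125,1); line_to(p,feed=150,attitude=r); pause(0.3)
print(get_time(),get_tool_pos(),get_opening())
for t in (42,-42,42):
    p,r=traypose(t,120,1); t0=get_time(); line_to(p,feed=100 if t!=42 or t0>13 else 80,attitude=r); print(t,get_time()-t0,get_time(),get_tool_pos(),get_wrist_force())
    snap(f"4_{t}_{int(get_time())}")
E
ls pics
```

```text
10.4917 [ 582.  -239.9  232.1] 39.13931111243124
42 1.1333000000000002 11.625 [ 580.3 -311.2  200.3] [ 0.3  0.6 -0.2]
-42 1.6166999999999998 13.3417 [ 584.4 -168.8  200.4] [-0.2  1.  -1.8]
42 1.6165999999999983 15.0583 [ 580.1 -311.1  200.4] [ 0.3 -0.2 -1.7]
s1.png
scene0.png
scene2.png
scene3.png
scene4_-42_13.png
scene4_42_11.png
scene4_42_15.png
t1.png
t2.png
top0.png
top2.png
top3.png
top4_-42_13.png
top4_42_11.png
top4_42_15.png
```

View pics/scene4_42_11.png

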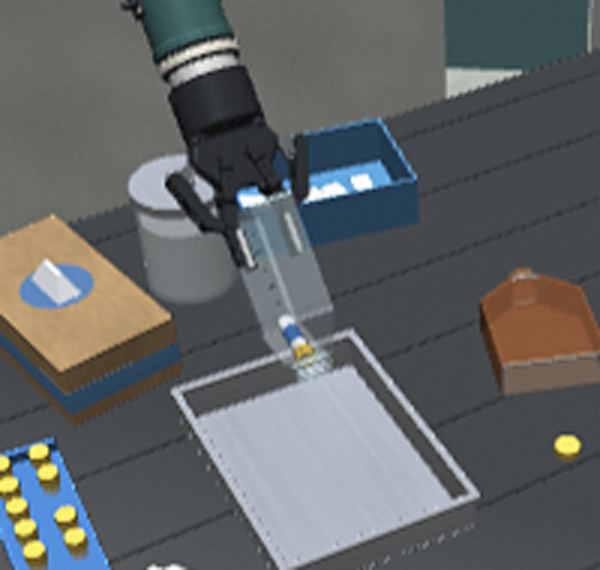

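View pics/scene4_42_15.png

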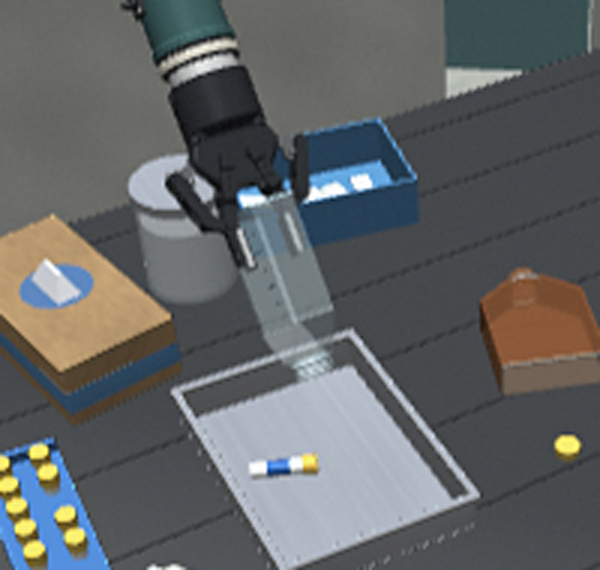

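View pics/top4_42_15.png

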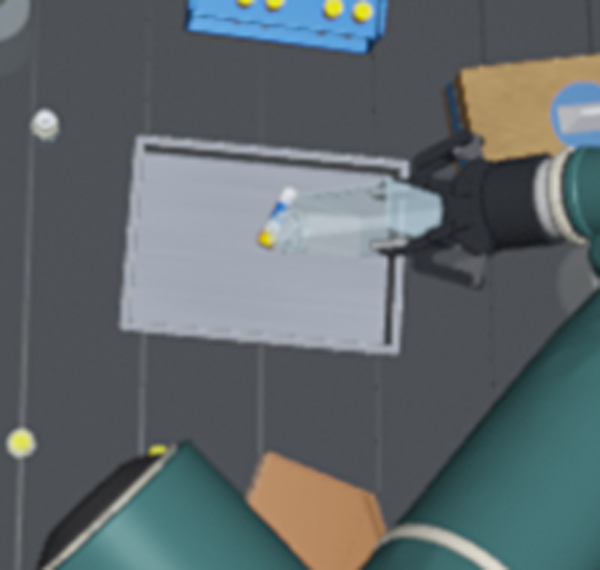

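Run:
```python
from H import *
np.set_printoptions(precision=1,suppress=True)
p,r=traypose(0,130,1); line_to(p,feed=120,attitude=r)
p,r=rackpose(115,1); line_to(p,feed=150,attitude=r); pause(0.2)
print(get_opening(),get_wrist_force(),get_time(),get_tool_pos())
snap("5",(300,130),(160,120))
a=cv2.imread("pics/scene3.png");b=cv2.imread("pics/scene5.png")[:540]
cv2.imwrite("pics/diff.png",cv2.absdiff(a,b)*3)
```

```text
39.256107109180235 [-0.1 -0.2 -1.3] 19.0583 [480.9 147.3 232.2]
```

View pics/scene5.png

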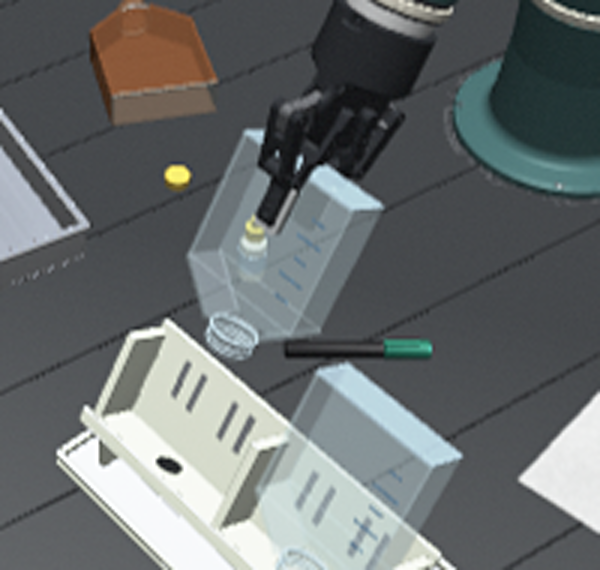

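View pics/diff.png

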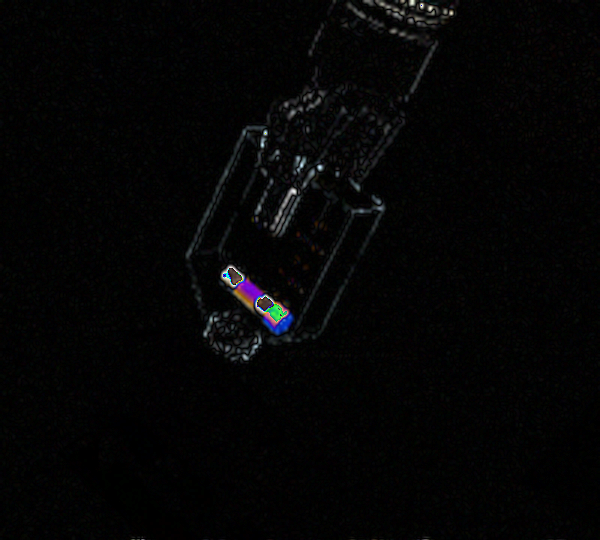

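Run:
```python
from H import *
np.set_printoptions(precision=1,suppress=True)
p,r=rackpose(15,1,1.5); print(line_to(p,feed=80,attitude=r,max_force=20),get_wrist_force())
p,r=rackpose(-1,1,1); print(line_to(p,feed=15,attitude=r,max_force=6),get_wrist_force(),get_time())
tp=get_tool_pos(); print("up",(tp-seat)@Rb, "mouth z",(tp-Rb[:,2]*G)[2])
snap("6",(300,170),(160,120))
```

```text
False [ 0.1 -0.4 -1. ]
True [-2.2  0.   3.8] 21.475
up [  0.8  -0.  107.2] mouth z 36.776182503313166
```

View pics/scene6.png

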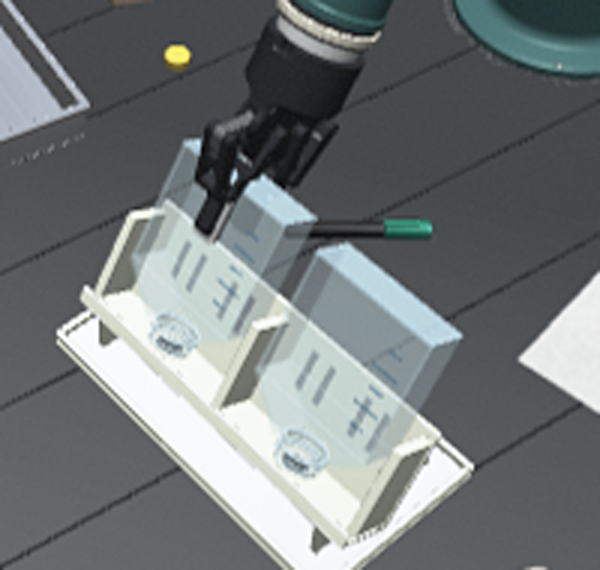

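The mouth touched the ledge at the same height as at the start, and the bottle sits in bay 0. Next I release it, back off and check.

Run:
```python
from H import *
np.set_printoptions(precision=1,suppress=True)
release(); pause(0.3); print(get_opening(),get_wrist_force())
line_to(rackpose(150,1)[0],feed=100); 
set_joints([-0.4,-0.45,2.27,-0.12,0.84,0.24]) ; pause(0.3)
print(get_time(),get_tool_pos())
for n in("scene","top"):
    im,d=camera(n); cv2.imwrite(f"pics/{n}7.png",im[:,:,::-1]); C=cloud(n,d)
    z0=np.load(f"{n}0.npz");C0=cloud(n,z0['d'])
    for nm,CC in(("start",C0),("now",C)):
      for off in(0,140):
        L=(CC.reshape(-1,3)-seat-Rr@[0,off,0])@Rb
        Q=L[(abs(L[:,0])<27)&(abs(L[:,1])<70)&(L[:,2]>145)&(L[:,2]<175)]
        zb=np.median(Q[abs(Q[:,0])<12][:,2]);B=Q[abs(Q[:,2]-zb)<3]
        print(n,nm,off,zb,np.percentile(B[:,0],[2,98]),np.percentile(B[:,1],[2,98]))
    hsv=cv2.cvtColor(im,cv2.COLOR_RGB2HSV)
    mm=cv2.inRange(hsv,(100,130,90),(120,255,255));k,l,st,ce=cv2.connectedComponentsWithStats(mm)
    for i in range(1,k):
        if st[i,4]>6:
            q=onplane(n,[ce[i]],12)[0]
            if abs(q[0]-582)<92 and abs(q[1]+240)<132: print(n,"tube band",q)
```

```text
85.27657521746204 [-0.9 -1.2  0.1]
25.6167 [ 446.6 -194.6  265.5]
scene start 0 158.74342699467698 [-18.2  23.6] [-53.4  54.1]
scene start 140 158.82521244341427 [-18.5  23.3] [-51.4  54.3]
scene now 0 158.7199484322994 [-17.4  23.6] [-51.7  55.4]
scene now 140 158.83245479663117 [-18.1  23.3] [-52.   54.4]
scene tube band [ 624.7 -260.8   12. ]
top start 0 159.33994713852854 [-20.5  19. ] [-52.   53.7]
top start 140 159.18614830147618 [-19.3  18.6] [-51.6  53.7]
top now 0 159.66373309629475 [-20.2  18.6] [-52.4  53.3]
top now 140 159.36807689075349 [-19.   18.4] [-51.6  54.2]
top tube band [ 624.8 -257.4   12. ]
```

View pics/scene7.png

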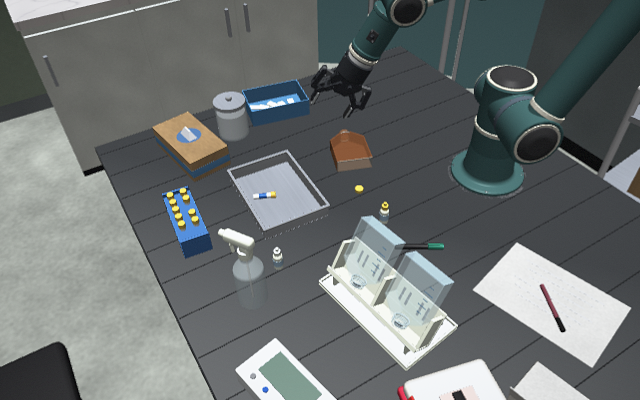

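View pics/top7.png

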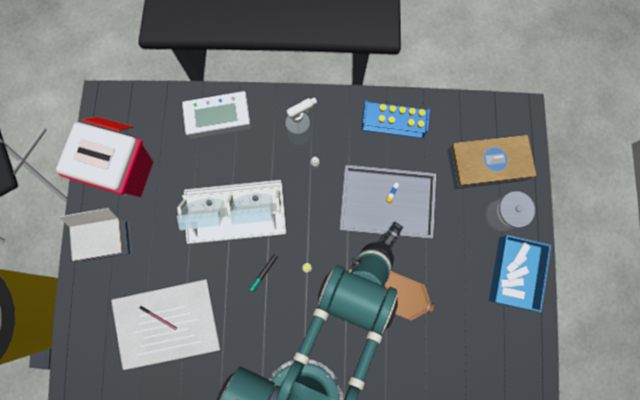

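```bash
python3 -c "
from rig import *
print(hand_in(),get_time())"
```

```text
the job is handed in; nothing more can be done
the job is handed in; nothing more can be done
```

The tube is out of the bottle and lying in the tray, the bottle is back neck-down in its bay, and I've handed the job in. No verdict was reported.

- **What I did:** I gripped the jammed bottle in bay 0 across its thickness and lifted it out along its lean. I held its mouth about 125 mm above the table over the tray and rocked it to about 42 degrees each way, 1.6 s per full swing. After three tilts the tube was in the tray. I then put the bottle back in bay 0, let go and moved the arm clear.
- **Tube:** both cameras place its blue band inside the tray, at about (625, -259), and agree to about 3 mm. I did not separately measure that it was still.
- **Bottle:** the measured position of its base is within about 2 mm of where it started. The mouth met the ledge at the starting height (z about 37 mm), and it had not slipped in the grip.
- **Everything else:** the other bottle's base measures the same as at the start, within about 1 mm. The bystanders look unmoved in the final pictures. The arm was clear of everything.
- **Time:** the last reading before hand-in was 25.6 s, against the 54 s limit.

No check failed or disagreed.

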